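Clamp a square tube against the welding-table fence

TASK

Slide the loose yellow square tube back until it lies flush along the blue fence, underneath the red table clamp. Then turn the clamp's crank clockwise (seen from above) by its black handle until the pad meets the tube, and snug it up by feel: clearly firm, but not so hard that the thin-walled tube is dented. Let go, leave the tube flush and held by the clamp, and leave the other things on the table alone.

Things in the scene. Friction and masses are not known exactly. Their poses are not given: they have to be found in the camera images.
- tube: Loose square steel tube in yellow primer, 40 x 40 mm outside, 300 mm long, 3 mm wall, 0.55 to 0.85 kg, lying on the table. Origin: centre of its underside; y runs along its length, z up. Its top is at z = 40 mm.
- fence: Blue steel bar fixed to the table, 360 mm long (y), 30 mm wide, 14 mm high. Origin: on the table, middle of its front face (plane x = 0 of its frame; the bar lies at x = 0 to 30 mm). The tube is flush when its centre line lies at x = -20 mm, parallel to y. The clamp stands over the +y end. Fingertips holding the tube must stay above 14 mm to pass over the bar.
- clamp: Red table clamp fixed to the table. Origin: the pad's axis, z = 0 of its frame (0 to 4 mm above the table, this differs). A 28 mm steel post 85 mm behind (+x) the axis carries a red arm whose underside is 98 mm up; the crank turns on top of the arm, nothing else of it stands above 140 mm.
- pad: Clamp spindle: vertical steel rod 14 mm thick, lowered by the crank without turning. Origin: on the axis at the rod's lower end. A black rubber shoe, 30 mm across, on its end reaches 7 to 13 mm below this origin (worn, not measured), so contact must be felt. Snug is 30 to 90 N of pad force on the tube (aim for 60); over 130 N dents it.
- knob (a point): Middle of the crank's black handle, an upright free-spinning grip 22 mm thick and 42 mm high, 45 mm from the axis; this point is 25 mm above the crank arm's top face and 18 mm below the grip's top. The handle stays at this height. Clockwise from above lowers the pad, 20 mm per turn; the pad stays where it is left.
- axis (a point): Point on the crank's vertical axis at the height of knob. Turning the crank freely takes about 6 N at the handle, along its path; every 10 N of pad force adds about 0.7 N, so snug feels about 4 N heavier than free (2 to 6 N). From contact on, the pad force grows by about 19 N per 0.1 rad of turn. Contact comes 2 to 8 rad from the start.
- hammer: Bystander: hammer with a wooden handle, about 0.3 m long, lying to the right. Origin: middle of its length, underneath.
- bin: Bystander: open black plastic bin, 120 x 160 x 80 mm, to the right. Origin: centre of its underside.
- offcut: Bystander: dark steel block 50 x 70 x 25 mm, to the left. Origin: centre of its underside.
- spray: Bystander: yellow spray can, 54 mm thick, 150 mm high, to the left. Origin: centre of its underside.

How it is judged:
By the outcome, as a careful person would: the job done as asked, in the order asked, and still so for the second after the job is handed in, with the robot touching nothing.
It also fails if it takes over 72 s, if anything falls off the work surface, if the arm or the gripper's body presses on something with over 40 N, if the wrist force passes 120 N, or if a joint passes its speed limit or range.

ROBOT

A 7-joint arm with a two-finger parallel gripper is mounted at the origin on the work surface. World frame = base frame: x ahead of the robot, y to its left, z up, the work surface at z = 0. Lengths are in m, angles in rad, forces in N, time in s.
With the tool pointing down it reaches from about 0.425 to 0.95 m from the base axis. Payload 4.7 kg.
Tool frame: the origin (TCP) lies between the finger pads; the fingertips stand 11 mm ahead of it and the grasp point (between the pads) lies 8 mm behind it; z points along the fingers, y is the line along which they close (so a half turn about z gives the same grasp; the last joint's range is limited). The gripper opens to 85 mm and grips with 20 to 120 N. Pads are 22 mm wide; open, the fingers measure 114 mm over their backs; the gripper's body (76 mm by 85 mm) begins 54 mm behind the grasp point. The pads swing forward as they close: fully open they stand 13 mm farther back than shut.
Start: joints at [1.231, 0.469, -0.049, 1.532, 0.024, 1.141, -0.082], TCP at [0.206, -0.643, 0.242] pointing down, gripper open.
Joint ranges: [-2.59, 2.59], [-0.33, 1.99], [-1.39, 1.29], [0.1, 2.45], [-1.04, 4.18], [0.21, 1.99], [-2.66, 2.66]. Speed limits (rad/s): [2.57, 2.57, 3.14, 3.14, 3.14, 3.14, 3.14].

INTERFACE

Orientations are given as a 3x3 rotation matrix whose columns are the frame's x, y, z axes.
In Python, from bench import ctrl gives the robot as it stands. Calls block until the motion is done:
- ctrl.goto(position, orientation): joint-space move of the TCP to a pose.
- ctrl.servo_line(position, rate=0.15, orientation=None, force_limit=None): straight line of the TCP; orientation=None keeps the orientation; rate is the mean speed in m/s. With force_limit (N) it stops when the force on the tool has changed by that much, and returns True; else False.
- ctrl.movej(angles): joint-space move.
- ctrl.gripper_to(opening, grip_force=None): finger opening in m; grip_force is the grip in N (None keeps the last); returns when the fingers have stopped.
- ctrl.sleep(seconds).
- ctrl.inverse_kinematics(position, orientation): joint angles nearest the present ones, or None.
- ctrl.state(): the state.
- ctrl.camera(name): name is "side" or "top" or "wrist"; returns (picture, depth): 480x640x3 uint8, blue, green, red; 480x640 float32, m along the optical axis (not along the pixel's ray), 0 where there is no reading.
- ctrl.calibration(name): a dict with "mtx" (3x3 intrinsics, pixels), "world_to_cam" (4x4, takes a point from world to camera coordinates). Camera axes: x right, y up, looking along -z (the intrinsics and any distortion apply to the point x, -y, -z); pixel columns grow to the right and rows downward; lengths in m; the calibration is good to about 2 mm. A picture is of the moment at which its call begins: read the wrist's pose just before it. calibration takes no time and is no camera call; for the wrist camera it gives the pose at the moment of the call.
A pose or a line that the arm cannot do raises ctrl.MotionError and nothing moves.
- ctrl.hand_in(): hands the job in; it is judged then, once.
The state is a dict: "clock": time; "q": joint angles; "qd": joint speeds; "effort": joint torques, N m; "tcp_pos": TCP position; "eef_rot": TCP orientation; "wrist_force": force on the tool from outside, world axes, zero at the start; "moment": the same for the moment, N m; "grip_width": finger opening in m; "grip_force": force on a finger pad.
Only numpy, scipy, OpenCV 4.12 (cv2) and the standard library are available. Lean on these libraries where they do the work, as an engineer would, in place of code of your own. Each camera call takes 0.05 s, during which the arm holds its last target. There are 200 camera calls.

## Working session

There is one attempt and no reset: what is moved stays moved. The work goes in short steps, each a Python script; the robot and the scene stay as the last script left them, time stands still between calls to the robot, and variables do not carry over. Pictures are saved under pics/ and viewed, at most 10 in all, crops included, and the job is handed in when it is done.

```bash
ls; mkdir -p pics; cat > h.py <<'E'
from bench import ctrl
import numpy as np, cv2
def snap(n,f):
    c=ctrl.calibration(n); im,d=ctrl.camera(n)
    cv2.imwrite(f'pics/{f}.png',im); np.savez(f'pics/{f}.npz',d=d,K=c['mtx'],T=c['world_to_cam'],dist=np.array(c.get('dist',c.get('distortion',np.zeros(5))),float))
    return c
def px(f,u,v,z=None):
    """world point at pixel; z=None uses depth (median 3x3), else intersect with plane z"""
    s=np.load(f'pics/{f}.npz'); K,T,d=s['K'],s['T'],s['d']
    x,y=cv2.undistortPoints(np.array([[[u,v]]],float),K,s['dist'])[0,0]
    M=np.linalg.inv(T); r=np.array([x,-y,-1.])
    if z is None:
        p=d[int(v)-1:int(v)+2,int(u)-1:int(u)+2]; k=np.median(p[p>0]) if (p>0).any() else np.nan
    else: k=(z-M[2,3])/(M[:3,:3]@r)[2]
    return M[:3,:3]@(r*k)+M[:3,3]
E
python3 - <<'E'
from h import *
for n in('top','side'):
    c=snap(n,n+'1'); print(n,c.keys(),np.round(c['mtx'],1).tolist(),np.round(np.linalg.inv(c['world_to_cam']),3).tolist())
    print({k:v for k,v in c.items() if k not in('mtx','world_to_cam')})
print(ctrl.state())
E
```

```text
pics
top dict_keys(['mtx', 'world_to_cam']) [[455.5, 0.0, 323.6], [0.0, 455.5, 237.0], [0.0, 0.0, 1.0]] [[0.002, 0.988, -0.156, 0.309], [-1.0, 0.004, 0.01, 0.009], [0.01, 0.156, 0.988, 1.179], [0.0, 0.0, 0.0, 1.0]]
{}
side dict_keys(['mtx', 'world_to_cam']) [[448.4, 0.0, 323.5], [0.0, 448.4, 243.2], [0.0, 0.0, 1.0]] [[0.985, 0.113, -0.128, 0.369], [-0.171, 0.649, -0.741, -0.671], [-0.001, 0.752, 0.659, 0.714], [0.0, 0.0, 0.0, 1.0]]
{}
{'clock': 0.1, 'q': array([ 1.23110004,  0.46937736, -0.04857449,  1.5335022 ,  0.02408112,
        1.14100111, -0.08227495]), 'qd': array([-1.55427373e-03, -3.09591368e-03, -1.48396896e-03, -2.17347067e-03,
        2.43284004e-04,  3.06796674e-05,  1.17674351e-03]), 'effort': array([ 9.90618173e-04, -5.11512530e+01, -4.68962314e-02, -2.38390017e+01,
        1.07999679e-02,  4.37894108e-03, -4.01923998e-06]), 'tcp_pos': array([ 0.20629112, -0.64221005,  0.24138569]), 'eef_rot': array([[ 9.52082283e-01,  3.05841471e-01, -5.67156459e-04],
       [ 3.05841993e-01, -9.52080929e-01,  1.60625236e-03],
       [-4.87202625e-05, -1.70274468e-03, -9.99998549e-01]]), 'wrist_force': array([-0.56054414, -0.58971198, -0.72109644]), 'moment': array([ 0.00615706, -0.02410432, -0.00126242]), 'grip_force': 0.0, 'grip_width': 0.08522127654431852}
```

View pics/top1.png

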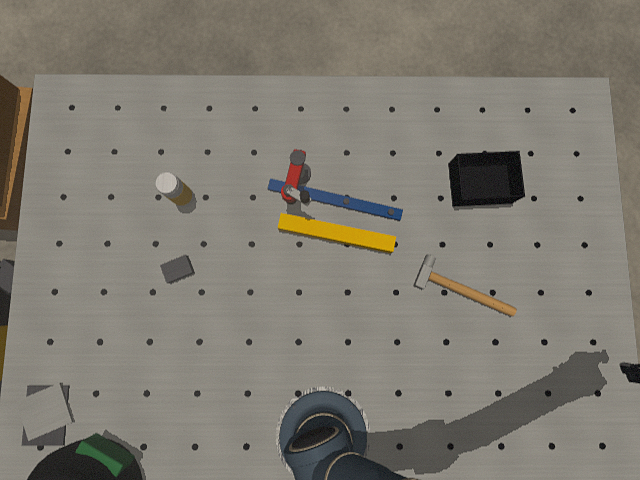

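View pics/side1.png

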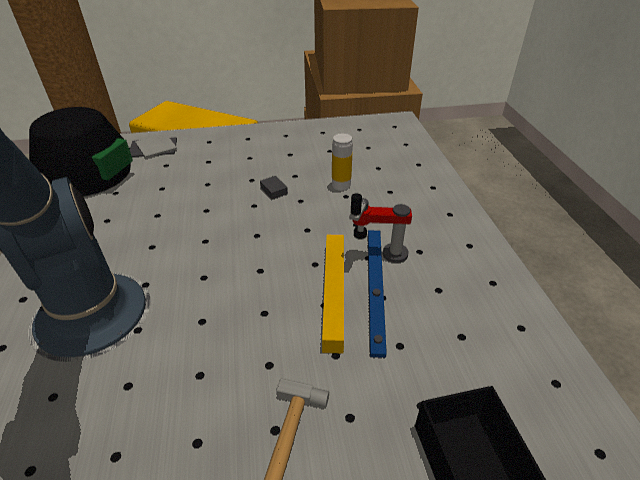

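The top view shows the tube at (278–396, 215–252), the fence from (268,184) to (402,216) behind it, and the clamp at about (293,190) with its dark handle near (305,197). I'll enlarge both views.

```bash
python3 - <<'E'
from h import *
a=cv2.imread('pics/top1.png')[140:260,255:415]; b=cv2.imread('pics/side1.png')[185:365,310:420]
cv2.imwrite('pics/c1.png',cv2.resize(a,None,fx=5,fy=5,interpolation=cv2.INTER_CUBIC))
cv2.imwrite('pics/c2.png',cv2.resize(b[:100],None,fx=6,fy=6,interpolation=cv2.INTER_CUBIC))
E
```

```text
(no output)
```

View pics/c1.png

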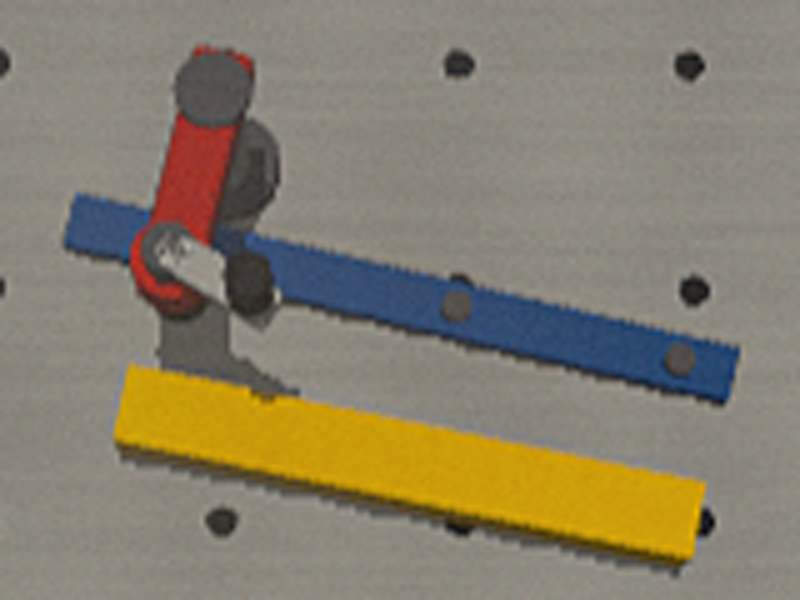

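View pics/c2.png

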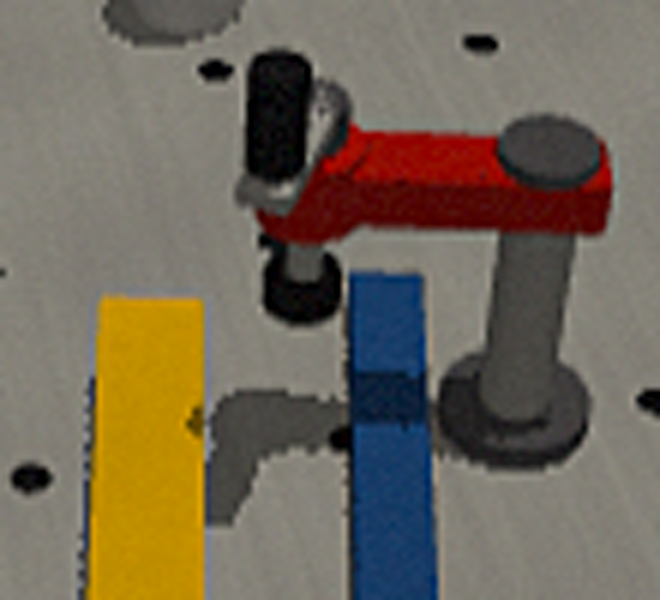

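```bash
python3 - <<'E'
from h import *
np.set_printoptions(precision=4,suppress=True)
A=lambda u,v,z=None:px('top1',255+u/5-.4,140+v/5-.4,z)
B=lambda u,v,z=None:px('side1',310+u/6-.4,185+v/6-.4,z)
for n,l,z in(('tube',[(130,365),(705,482),(690,560),(118,445)],.04),('fence',[(65,248),(727,405),(78,195),(740,347)],.014)):
    P=np.array([A(*p,z) for p in l]); print(n,P); print(P.mean(0))
    print('depth z',[A(*p)[2] for p in((400,450),(560,340))])
print('hub',A(165,245),'arm',A(195,170),'cap',A(213,88),'handle',A(250,268),A(250,285))
print('side handle',B(280,65),B(277,120),B(277,160),'crankarm',B(262,195),'hub',B(332,100),'shoe',B(300,300),B(300,317),'rod',B(303,262),'post',B(530,300),'cap',B(550,150))
def cloud(f,dist=None):
    s=np.load(f'pics/{f}.npz');d=s['d'];v,u=np.mgrid[:480,:640];r=cv2.undistortPoints(np.stack([u,v],-1).reshape(-1,1,2).astype(float),s['K'],s['dist'])[:,0]
    c=np.c_[r[:,0],-r[:,1],-np.ones(len(r))]*d.reshape(-1,1);M=np.linalg.inv(s['T']);return (c@M[:3,:3].T+M[:3,3])[d.ravel()>0]
for f in('top1','side1'):
    C=cloud(f);m=(np.abs(C[:,0]-.72)<.2)&(np.abs(C[:,1]-.08)<.12)
    for a,b in((.135,.16),(.16,.185),(.185,.25)):
        q=C[m&(C[:,2]>a)&(C[:,2]<b)]; print(f,a,len(q),q.mean(0) if len(q) else '',q.max(0) if len(q) else '')
E
```

```text
tube [[ 0.5509  0.1076  0.04  ]
 [ 0.4915 -0.185   0.04  ]
 [ 0.4516 -0.1765  0.04  ]
 [ 0.5094  0.113   0.04  ]]
[ 0.5009 -0.0352  0.04  ]
depth z [np.float64(0.03768422906185975), np.float64(0.01314566435899911)]
fence [[ 0.6191  0.1451  0.014 ]
 [ 0.5365 -0.2018  0.014 ]
 [ 0.6479  0.1388  0.014 ]
 [ 0.5674 -0.2094  0.014 ]]
[ 0.5927 -0.0318  0.014 ]
depth z [np.float64(0.03768422906185975), np.float64(0.01314566435899911)]
hub [0.5844 0.0827 0.1504] arm [0.6277 0.0706 0.127 ] cap [0.6666 0.0622 0.1324] handle [0.5628 0.0417 0.1926] [0.5548 0.0416 0.1934]
side handle [0.5597 0.0454 0.1938] [0.5563 0.0322 0.1811] [0.5573 0.033  0.1636] crankarm [0.5528 0.0331 0.1492] hub [0.5888 0.0803 0.1509] shoe [0.5786 0.0682 0.0694] [0.5787 0.0668 0.0622] rod [0.5806 0.0745 0.0823] post [0.661  0.049  0.0734] cap [0.6658 0.062  0.1323]
top1 0.135 243 [0.586  0.0674 0.1479] [0.6811 0.0934 0.1593]
top1 0.16 23 [0.5513 0.0427 0.1724] [0.5588 0.0526 0.1843]
top1 0.185 75 [0.5577 0.0428 0.1928] [0.5683 0.052  0.1975]
side1 0.135 222 [0.5929 0.0537 0.1467] [0.6822 0.0909 0.16  ]
side1 0.16 103 [0.557  0.0349 0.1731] [0.5689 0.0423 0.185 ]
side1 0.185 90 [0.5579 0.039  0.1924] [0.5684 0.0558 0.1961]
```

```bash
cat >> h.py <<'E'
np.set_printoptions(precision=4,suppress=True)
def R(yaw,flip=1):  # tool down, closing axis y along fence x at yaw (rad)
    a,b=flip*np.cos(yaw),flip*np.sin(yaw)
    return np.array([[-b,a,0],[a,b,0],[0,0,-1.]])
YF=np.deg2rad(-13.2); xf=np.array([np.cos(YF),np.sin(YF),0]); yf=np.array([-np.sin(YF),np.cos(YF),0])
def bestR(p,yaw):
    o=[(abs(q[6]),f) for f in(1,-1) if (q:=ctrl.inverse_kinematics(p,R(yaw,f))) is not None]
    return min(o)[1]
E
python3 - <<'E'
from h import *
YT=np.deg2rad(-11.4); g=np.array([.495,-.064,.027])
f=bestR(g+[0,0,.13],YT); print('flip',f)
ctrl.goto(g+[0,0,.13],R(YT,f))
ctrl.servo_line(g,rate=.15,force_limit=15)
ctrl.gripper_to(.03,60)
s=ctrl.state(); print(s['clock'],s['grip_width'],s['grip_force'],s['tcp_pos'],s['wrist_force'],s['q'])
c=np.array([.501,-.035,0]); F=np.array([.578,-.0285,0])  # tube centre; fence front mid
F=np.array([.5778,-.0284,0])
e=(F-c)@xf; print('dist',e-.02)
t=np.array([*s['tcp_pos'][:2],g[2]])
# rotation about tool of -1.8deg moves tube centre 30 mm away little; ignore
t1=t+xf*(e-.02-.008)+yf*.006
print(ctrl.servo_line(t1,rate=.06,orientation=R(YF,f),force_limit=25))
s=ctrl.state(); print(s['tcp_pos']-t1,s['wrist_force'])
print(ctrl.servo_line(t1+xf*.016,rate=.02,force_limit=15))
s=ctrl.state(); print((s['tcp_pos']-t1)@xf,s['wrist_force'],s['moment'],s['clock'])
snap('top','top2'); snap('side','side2')
E
```

```text
flip 1
3.9333 0.03887857532751547 63.63072842359543 [ 0.4952 -0.0641  0.0277] [-1.21   -0.0487  5.4461] [ 0.4299  0.5437 -0.4862  2.0984  0.4446  0.5985 -0.5687]
dist 0.05326374399792837
True
[-0.0453  0.0045  0.0008] [-2.7306 -0.3445  6.2603]
True
-0.04492172328155509 [-2.2474 -0.473   4.128 ] [ 0.2529 -0.0141  0.0702] 4.9417
```

```bash
python3 - <<'E'
from h import *
s=ctrl.state(); p=s['tcp_pos']; w0=s['wrist_force']
end=np.array([.4952,-.0641,0])+xf*.0453+yf*.006
for i in range(8):
    t=p+(end-p)*(i+1)/8; t[2]=.0285
    r=ctrl.servo_line(t,rate=.05,orientation=R(YF,1),force_limit=30)
    s=ctrl.state(); print(r,(s['tcp_pos']-end)@xf,s['tcp_pos'][2],s['wrist_force'],s['clock'])
    if r: break
E
```

```text
False -0.03984580256463533 0.027907941702211867 [ 0.2018 -0.2546 -5.9721] 5.3167
False -0.033645683999205055 0.028106171039633424 [ 0.1481 -0.7008 -7.4268] 5.5833
False -0.027617405352877607 0.028382424664926412 [-0.2627 -1.1181 -6.9013] 5.85
False -0.021927058897773518 0.02854534477502624 [-0.5076  0.0972 -6.3488] 6.1167
False -0.016280500121483455 0.028589693101281906 [ 0.1773 -0.0082 -5.4794] 6.3833
False -0.01073272985529956 0.02856165379894083 [ 1.2576  0.2012 -6.2084] 6.65
False -0.005097201939065224 0.02856461918083677 [ 0.0339  0.5104 -6.5769] 6.9167
False 0.0005253118377077826 0.02856825202084853 [-0.0915 -0.318  -6.9121] 7.1833
```

```bash
python3 - <<'E'
from h import *
p=ctrl.state()['tcp_pos']; p[2]=.0285
for i in range(9):
    r=ctrl.servo_line(p+xf*.002*(i+1),rate=.03,orientation=R(YF,1),force_limit=15)
    s=ctrl.state(); print(r,(s['tcp_pos']-p)@xf,s['wrist_force']@xf,s['wrist_force']@yf,s['wrist_force'][2],s['moment'],s['clock'])
    if s['wrist_force']@xf<-14: break
snap('top','top2'); snap('side','side2')
a=cv2.imread('pics/top2.png')[140:260,255:415]; b=cv2.imread('pics/side2.png')[185:365,310:420]
cv2.imwrite('pics/c3.png',cv2.resize(a,None,fx=5,fy=5,interpolation=cv2.INTER_CUBIC))
E
```

```text
False 0.002170624993950505 -0.49735815002727257 -1.3187123671696463 -6.812668615275635 [-0.2288  0.0557  0.0331] 7.4333
False 0.0042182879822029885 0.05128192255827441 -0.4750106361102386 -6.701833729110266 [-0.2412  0.0367 -0.0422] 7.6833
False 0.006179640856262336 0.864026255143349 0.5475122500124008 -5.909472996144565 [-0.1842  0.0317 -0.0008] 7.9333
False 0.007121743830022909 -3.1091216288681878 -0.9495541086421038 -5.274769706329317 [-0.0198  0.6473 -0.1256] 8.1833
False 0.007196195572358252 -6.637919186944514 -0.35804352721662075 -2.086867672119714 [ 0.3483  1.5266 -0.0904] 8.4333
False 0.007271579608321029 -11.952470317747443 -0.708322377224164 2.4969077174673893 [ 0.6466  2.3549 -0.1565] 8.6833
False 0.007393110351139806 -16.326287157788435 -0.13786000641758564 8.583945403688638 [ 0.8427  3.3761 -0.1133] 8.9333
```

View pics/c3.png

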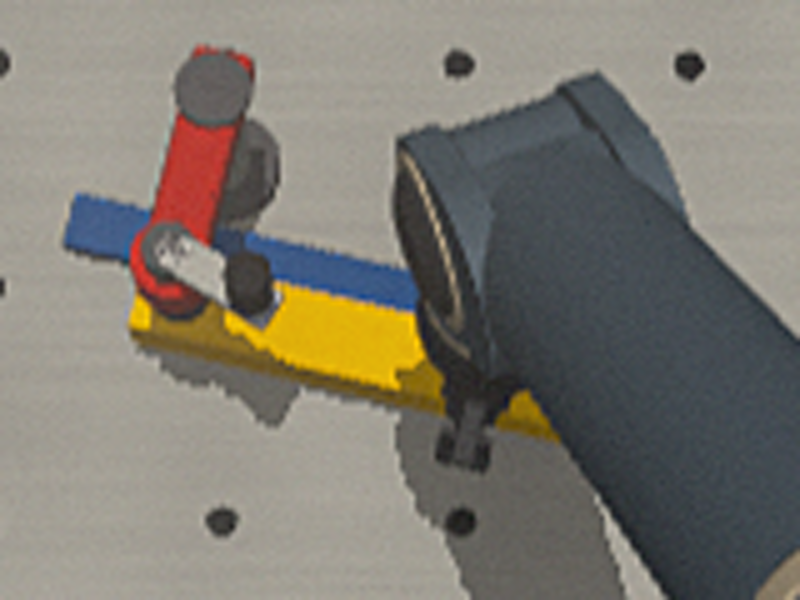

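The tube now lies against the blue fence (edge from (130,335) to (560,440)) under the clamp. Contact was felt sharply with hardly any twist moment. Next I release, rise and check.

```bash
python3 - <<'E'
from h import *
s=ctrl.state(); p=s['tcp_pos']
t=p+xf*.001; t[2]=.0275
ctrl.servo_line(t,rate=.03); s=ctrl.state(); print(s['wrist_force'],s['tcp_pos']-p)
ctrl.gripper_to(.085)
p=ctrl.state()['tcp_pos']
ctrl.servo_line([p[0],p[1],.28],rate=.2)
k=np.array([.558,.042,.30])-xf*.0; f=bestR(k,YF)
ctrl.goto([.45,.0,.30],R(YF,1))
s=ctrl.state(); print(s['clock'],s['q'],s['tcp_pos'])
snap('top','top3'); c=snap('wrist','w3'); print(np.linalg.inv(c['world_to_cam']))
a=cv2.imread('pics/top3.png')[140:260,255:415]
cv2.imwrite('pics/c4.png',np.hstack([cv2.resize(a,(480,360),interpolation=cv2.INTER_CUBIC)]))
E
```

```text
[-6.9329  1.6822  2.1111] [-0.0002  0.0001 -0.0002]
11.875 [ 0.5604  0.0895 -0.6889  1.9309  0.0634  1.1424 -0.3829] [ 0.4496 -0.      0.2998]
[[ 0.9733  0.2177  0.0729  0.4682]
 [-0.2296  0.9235  0.3074  0.078 ]
 [-0.0004 -0.316   0.9488  0.432 ]
 [ 0.      0.      0.      1.    ]]
```

View pics/w3.png

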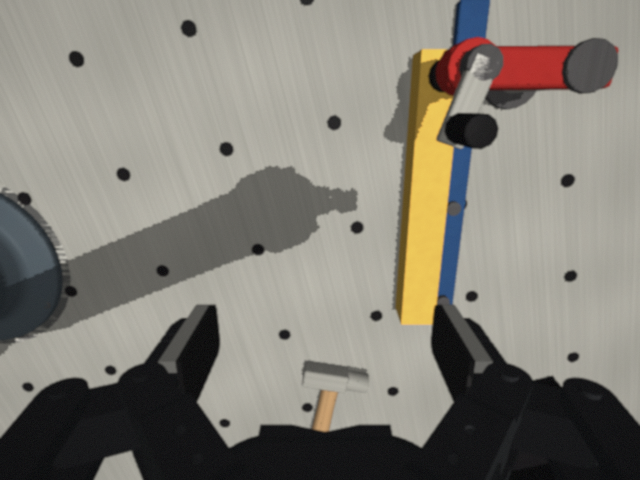

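The wrist view shows the tube lying along the fence: left edge from (421,50) to (401,323). Handle top is at about (482,130), hub (484,62), and cap (592,66). I'll compute positions from these.

```bash
python3 - <<'E'
from h import *
a=px('w3',421,50,.04);b=px('w3',401,323,.04);c=px('w3',438,323,.04)
print('tube front',a,b,c,np.degrees(np.arctan2(a[0]-b[0],a[1]-b[1])))
f1=px('w3',490,0,.014);f2=px('w3',455,298,.014);print('fence back',np.degrees(np.arctan2(f1[0]-f2[0],f1[1]-f2[1])))
print('handle',px('w3',482,130,.194),px('w3',482,130),'hub',px('w3',484,62,.151),px('w3',484,62),'cap',px('w3',592,66,.132))
cap=px('w3',592,66,.132); print('axis from cap',cap-.085*xf)
# handle top: depth cloud
s=np.load('pics/w3.npz');P=np.array([px('w3',u,v) for v in range(108,155,2) for u in range(440,505,2)])
m=(P[:,2]>.187);print(m.sum(),np.median(P[m],0),(P[m].min(0)+P[m].max(0))/2,P[m].max(0))
a=cv2.imread('pics/w3.png')[:200,380:640];cv2.imwrite('pics/c5.png',cv2.resize(a,None,fx=3,fy=3,interpolation=cv2.INTER_CUBIC))
E
```

```text
tube front [0.5692 0.1088 0.04  ] [ 0.5011 -0.1809  0.04  ] [ 0.5444 -0.1911  0.04  ] 13.246031984690033
fence back 12.978593311638965
handle [0.5594 0.0438 0.194 ] [0.5587 0.0441 0.1957] hub [0.5817 0.0827 0.151 ] [0.5812 0.0827 0.1522] cap [0.6666 0.062  0.132 ]
axis from cap [0.5838 0.0814 0.132 ]
279 [0.5566 0.044  0.1953] [0.5576 0.0436 0.1917] [0.5679 0.0541 0.1963]
```

View pics/c5.png

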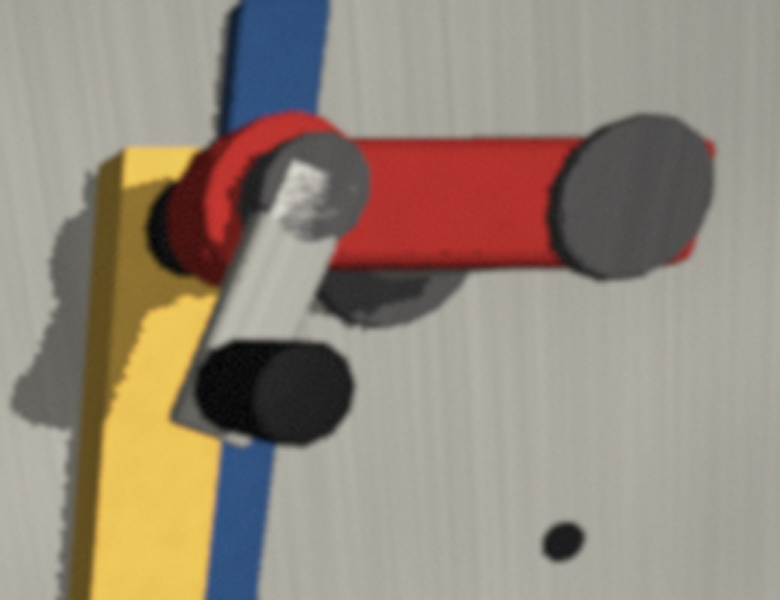

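The tube is flush: its yaw of 13.2° matches the fence's, and its end reaches past the axis. I'll grip the handle and turn the first 1.5 rad, which must be free.

```bash
cat >> h.py <<'E'
def turn(ax,z,a0,a1,step=.1,r=.045,rate=.035,stop=None,log=None):
    """turn crank cw from commanded angle a0 to a1 (<a0)"""
    n=max(1,int(round((a0-a1)/step)))
    for a in np.linspace(a0,a1,n+1)[1:]:
        er=np.array([np.cos(a),np.sin(a),0]); et=np.array([np.sin(a),-np.cos(a),0])
        ctrl.servo_line([ax[0]+r*er[0],ax[1]+r*er[1],z],rate=rate)
        s=ctrl.state(); d=s['tcp_pos']-[ax[0],ax[1],z]
        F=s['wrist_force']; row=[a,np.unwrap([a,np.arctan2(d[1],d[0])])[1],np.hypot(*d[:2]),-F@et,F@er,F[2],s['clock'],s['grip_width']]
        log.append(row); print(np.round(row,4))
        if stop and stop(log): break
    return a
E
python3 - <<'E'
from h import *
import json
k=np.array([.5578,.0432,.177])
ctrl.goto(k+[0,0,.07],R(YF,1))
print(ctrl.servo_line(k,rate=.1,force_limit=10))
ctrl.gripper_to(.015,50)
s=ctrl.state(); p=s['tcp_pos']; print(s['clock'],s['grip_width'],s['grip_force'],p-k,s['wrist_force'])
ax=np.array([.583,.082]); v=p[:2]-ax; print('r',np.hypot(*v))
# axis in the middle of estimate: keep direction, radius 45 mm
ax=ax+v*(1-.045/np.hypot(*v))*.5; v=p[:2]-ax
a0=np.arctan2(v[1],v[0]); log=[]
print('a0',a0,ax)
a=turn(ax,.177,a0,a0-1.5,log=log)
json.dump(dict(ax=ax.tolist(),a0=a0,a=a,log=log),open('log.json','w'))
E
```

```text
False
14.0 0.02064465677720217 48.94044578075409 [ 0.0005 -0.      0.0004] [ 1.6303 -0.467   1.9384]
r 0.04602445730678076
a0 -2.1376853891518697 [0.5827 0.0816]
[-2.2377 -2.1973  0.0455  4.1139  0.566   2.5907 14.2667  0.0202]
[-2.3377 -2.2995  0.0455  4.8963  1.5584  2.422  14.5417  0.0205]
[-2.4377 -2.3984  0.0455  4.8001  0.0748  3.2432 14.8167  0.0206]
[-2.5377 -2.4986  0.0454  4.3335  1.5543  3.8963 15.0917  0.0202]
[-2.6377 -2.5983  0.0455  4.7651  1.5976  3.7454 15.3667  0.0204]
[-2.7377 -2.6977  0.0455  4.8712  1.5348  4.7003 15.6417  0.0205]
[-2.8377 -2.7979  0.0454  4.7025  2.2485  5.7608 15.9167  0.0208]
[-2.9377 -2.8983  0.0454  4.4919  1.0152  5.0488 16.1917  0.0203]
[-3.0377 -2.999   0.0454  5.1774  1.2383  6.0473 16.4667  0.0209]
[-3.1377 -3.101   0.0454  5.3939  1.7114  6.1872 16.7417  0.0203]
[-3.2377 -3.2014  0.0454  5.0016 -0.1192  6.4034 17.0167  0.0204]
[-3.3377 -3.3027  0.0453  4.9647  0.2034  8.0785 17.2917  0.0206]
[-3.4377 -3.4041  0.0453  5.7051  1.2499  7.1237 17.5667  0.0204]
[-3.5377 -3.5047  0.0453  4.5073  0.3694  8.4314 17.8417  0.0206]
[-3.6377 -3.6055  0.0452  5.4708  0.9225  7.2897 18.1167  0.0206]
```

```bash
python3 - <<'E'
from h import *
import json
L=json.load(open('log.json')); log=L['log']
stop=lambda l: np.mean([r[3] for r in l[-2:]])>np.mean([r[3] for r in l[-14:-4]])+1.6 or l[-1][3]>9
L['a']=turn(L['ax'],.1777,L['a'],L['a0']-8.3,log=log,stop=stop)
json.dump(L,open('log.json','w'))
E
```

```text
[-3.7377 -3.6913  0.0452  4.7653 -1.2113  4.4389 18.4     0.0207]
[-3.8377 -3.792   0.0452  4.1412 -0.5288  4.2823 18.675   0.0204]
[-3.9377 -3.8923  0.0451  4.6974 -0.0929  4.9124 18.95    0.0204]
[-4.0377 -3.9919  0.0451  5.2159 -1.1975  3.9723 19.225   0.0206]
[-4.1377 -4.0911  0.045   4.7196 -1.427   4.1241 19.5     0.0206]
[-4.2377 -4.1909  0.045   4.901  -2.0847  5.2989 19.775   0.0209]
[-4.3377 -4.2901  0.045   4.6694 -1.801   5.002  20.05    0.0202]
[-4.4377 -4.389   0.0449  4.4836 -2.3048  5.6566 20.325   0.0206]
[-4.5377 -4.4872  0.0449  5.5277 -2.726   5.597  20.6     0.0204]
[-4.6377 -4.5863  0.0448  4.863  -2.764   4.7882 20.875   0.0205]
[-4.7377 -4.6844  0.0448  4.2132 -2.8668  5.0185 21.15    0.0207]
[-4.8377 -4.782   0.0448  4.1406 -2.6749  5.0798 21.425   0.0205]
[-4.9377 -4.88    0.0447  4.9398 -3.5094  5.5766 21.7     0.0205]
[-5.0377 -4.9759  0.0447  4.6143 -2.0813  5.9217 21.975   0.0205]
[-5.1377 -5.0729  0.0447  4.1682 -2.5331  5.0711 22.25    0.0207]
[-5.2377 -5.1689  0.0446  3.9575 -1.9082  4.018  22.525   0.0211]
[-5.3377 -5.2647  0.0447  4.7864 -3.546   4.
[... 773 characters left out ...]
 5.0967  3.5063 -2.361  26.1     0.0207]
[-6.6377 -6.5664  0.0446  5.6239  2.7411 -2.0691 26.375   0.0204]
[-6.7377 -6.6738  0.0446  5.415   4.1185 -2.5048 26.65    0.0205]
[-6.8377 -6.7799  0.0447  5.9671  3.6932 -2.9442 26.925   0.0204]
[-6.9377 -6.8869  0.0447  4.4709  3.3273 -3.0122 27.2     0.0205]
[-7.0377 -6.9927  0.0448  5.1083  2.2867 -2.8418 27.475   0.0202]
[-7.1377 -7.0965  0.0449  4.9436  1.8064 -2.9301 27.75    0.0204]
[-7.2377 -7.2009  0.0449  5.1298  2.5272 -3.314  28.025   0.0203]
[-7.3377 -7.2993  0.045   5.5728  1.8171 -4.7378 28.3     0.0204]
[-7.4377 -7.392   0.045   7.4194  2.1076 -4.0466 28.575   0.0206]
[-7.5377 -7.4841  0.045   8.5053  0.6714 -5.0041 28.85    0.0207]
```

```bash
python3 - <<'E'
from h import *
import json
L=json.load(open('log.json')); log=L['log']
L['a']=turn(L['ax'],.1777,L['a'],L['a']-.075,step=.075,log=log)
json.dump(L,open('log.json','w'))
for _ in range(4):
    ctrl.sleep(.1); s=ctrl.state(); a=L['a']; print(-s['wrist_force']@[np.sin(a),-np.cos(a),0])
E
```

```text
[-7.6127 -7.5507  0.0451 10.3997  1.9798 -5.207  29.1     0.0204]
8.275360041902097
8.722663019494389
10.28710166464296
9.224664467936776
```

```bash
python3 - <<'E'
from h import *
import json
a=json.load(open('log.json'))['a']; ft=lambda s:-s['wrist_force']@[np.sin(a),-np.cos(a),0]
p0=p=ctrl.state()['tcp_pos']
ctrl.servo_line(p,rate=.02); s=ctrl.state(); print('ft',ft(s),s['wrist_force'],s['tcp_pos']-p)
ctrl.gripper_to(.085); s=ctrl.state(); p=s['tcp_pos']; print(p-p0,s['wrist_force'],s['grip_width'])
ctrl.servo_line([p[0],p[1],.28],rate=.15)
ctrl.goto([.45,.0,.30],R(YF,1)); ctrl.sleep(.3)
snap('wrist','w6'); snap('side','side6'); print(ctrl.state()['clock'])
w=cv2.imread('pics/w6.png'); d=cv2.imread('pics/side6.png')[185:365,310:430]
cv2.imwrite('pics/f.png',np.hstack([cv2.resize(w,(480,360)),cv2.resize(d,(320,480),interpolation=cv2.INTER_CUBIC)[:360]]))
a=px('w6',421,50,.04)
E
```

```text
ft 2.686569369390618 [ 3.1648 -1.6176 -0.2774] [ 0.0003  0.     -0.0001]
[-0.0001  0.      0.    ] [-0.8824 -0.3641 -0.4905] 0.08496043817761995
32.325
```

View pics/f.png

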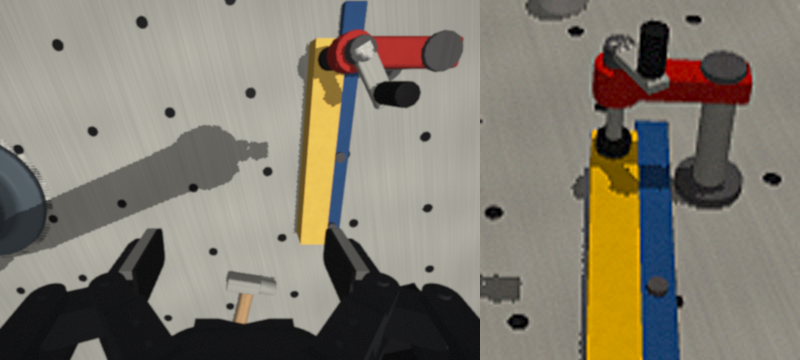

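The shoe (side view, about (613,140)) sits on the tube. The tube is flush along the fence with no gap, and the gripper is clear of everything, so I'm handing in.

```bash
python3 -c "
from bench import ctrl
print(ctrl.hand_in())"
```

```text
the job is handed in; nothing more can be done
None
```

The tube lies flush along the fence under the clamp, snugged to about 60 N judging by handle feel and turn angle; the gripper is clear, the other things were left alone, and I handed the job in at about 32 s.

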